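# Spring open the roller cover of a bench pump by its two latch buttons

### The arm

A 7-joint arm with a two-finger parallel gripper is mounted at the origin on the work surface. World frame = base frame: x ahead of the robot, y to its left, z up, the work surface at z = 0. Lengths are in m, angles in rad, forces in N, time in s.
With the tool pointing down it reaches from about 0.4 to 0.85 m from the base axis. Payload 10.4 kg.
Tool frame: the origin (TCP) lies midway between the tips of the shut fingers; the grasp point (between the pads) lies 19 mm behind it; z points along the fingers, x is the direction in which the jaws open and shut, and the axes are right-handed (so a half turn about z gives the same grasp; the last joint's range is limited). The gripper opens to 85 mm and grips with 20 to 120 N. Pads are 22 mm wide; open, the fingers measure 114 mm over their backs; the gripper's body (76 mm by 85 mm) begins 54 mm behind the grasp point. The pads swing forward as they close: fully open they stand 13 mm farther back than shut.
Start: joints at [1.198, 0.332, -0.065, 1.46, 0.022, 1.35, -0.088], TCP at [0.214, -0.587, 0.199] pointing down, gripper open.
Joint ranges: [-2.6, 2.6], [-0.5, 2.12], [-1.47, 1.34], [0.16, 2.42], [-1.27, 4.41], [0.06, 2.06], [-2.6, 2.6]. Speed limits (rad/s): [2.22, 2.22, 2.79, 2.79, 3.14, 3.14, 3.14].

### API

Orientations are given as a unit quaternion [x, y, z, w].
In Python, from workcell import telemetry, eyes, order gives the robot as it stands.
- The arm moves only by the tool servo_tool, never from a script. Its argument "deltas" is a list of rows, each a list of 3 entries, a list of its own where there are three numbers: the shift along the tool's x, y, z in cm, then the turn about the tool's z in rad, then the finger opening in cm, from 0 to 8.54. A call has 1 to 12 rows; each row shifts and turns the pose as measured when the row begins, along the tool's axes as they then stand; what a row does not reach is not made up. A row lasts 1/12 s, in which the tool goes at most 41.7 mm and 7.16 degrees, less where a joint would pass 70% of its speed; a pose out of reach is approached as far as the arm can. A call is refused whole if a number of a shift passes 4.17 or a number of a turn 0.125, either way. A call with a gripper value outside its range is refused whole. The fingers move at their own pace and stop on an object; "force" is the grip in N (left out, the last holds). Time passes only in rows, so rows that do not move let the fingers close. It gives the time, the measured TCP pose, the force and the opening at its end, in the units of the state.
- telemetry.get_obs(): the state, without advancing time (a new reading comes with each control period).
- eyes.camera(name): name is "scene" or "top" or "wrist"; returns (picture, depth): 480x640x3 uint8, blue, green, red; 480x640 float32, m along the optical axis (not along the pixel's ray), 0 where there is no reading.
- eyes.calibration(name): a dict with "fx", "fy", "cx", "cy" (pixels), "rvec" (rotation vector, rad) and "tvec" (3), from world to camera coordinates, as OpenCV has them. Camera axes: x right, y down, z forward; pixel columns grow to the right and rows downward; lengths in m; the calibration is good to about 2 mm. The wrist camera is an equidistant fisheye: a pixel r from the principal point sees the ray r / f radians off the axis. A picture is of the moment at which its call begins: read the wrist's pose just before it. calibration takes no time and is no camera call; for the wrist camera it gives the pose at the moment of the call.
- order.hand_in(): hands the job in, once; it reports no verdict.
The state is a dict: "clock": time; "joint_pos": joint angles; "joint_velocities": joint speeds; "tau": joint torques, N m; "position": TCP position; "ee_rot": TCP orientation; "ft_force": force on the tool from outside, world axes, zero at the start; "torque": the same for the moment, N m; "grip_width": opening from 0.0 (shut) to 1.0 (fully open).
Only numpy, scipy, OpenCV 4.12 (cv2) and the standard library are available. Lean on these libraries where they do the work, as an engineer would, in place of code of your own. Each camera call takes 0.05 s, during which the arm holds its last target. There are 200 camera calls.

### The job

The clear roller cover of the bench pump has to be opened for a tubing change. Press its two round steel latch buttons down together, one fingertip on each, and keep both held down until the cover has sprung all the way up by itself; then let go and move clear, leaving the cover standing ajar. Leave the cover itself and the pump's other controls (speed knob, run and stop keys) untouched, and do not pick up or shift the glassware.

Things in the scene. Friction and masses are not known exactly. Their poses are not given: they have to be found in the camera images.
- pump: Bench pump, fixed: grey case 270 mm deep (x) x 280 wide (y), light flat deck 100 mm above the bench. Origin: centre of its underside. Its +x runs from its front (controls, towards the robot) to the cover's hinge at the back, +y to its left, z up; turned up to 0.4 rad. The clear cover, 145 mm deep, 150 wide, 36 high, has its front edge 60 mm behind the centres of the latch buttons.
- latch_left_top (a point): Centre of the top face of the left latch button: flat round steel cap, 28 mm diameter, in a black bezel 38 mm diameter, 5 mm high, at x -80, y +30 mm on the pump. At rest the top is 13 mm above the deck, 113 above the bench; it moves with the cap. Between the two caps the deck is empty, and nothing else stands within 40 mm of them.
- latch_right_top (a point): The same for the right latch button, at x -80, y -30 mm on the pump: the two caps stand 60 mm apart centre to centre, along the pump's y.
- latch_left_bezel: The left latch button's fixed black bezel; origin on the button's axis at deck level, 13 mm under the cap's top at rest. It carries the cap.
- latch_right_bezel: The right latch button's fixed black bezel; origin on the button's axis at deck level, 13 mm under the cap's top at rest. It carries the cap.
- latch_left (a joint): Downward travel of the left latch button, m: 0 up, 0.007 down on its stop (cap still 1 mm above its bezel). A spring pushes back 1.5 N at the top, 5 N at the bottom: the pair needs about 10 N. Each button draws back one bolt of the cover, free from about 4 mm on, and comes up again when let go.
- latch_right (a joint): The same for the right latch button.
- cover (a joint): Opening angle of the cover about its hinge at the back, rad: 0 shut, 0.30 at its stop. Sprung to rise, slowed by a damper: with both buttons down it lifts by itself in about 2 to 7 s. With either button up it stays shut; let go too early and a safety catch stops it at about 0.08. Past that it goes on to the stop and stays there.
- cover_front (a point): Middle of the upper front edge of the cover, 36 mm above the deck when shut, about 77 mm above it when open; it moves away from the buttons as it rises.
- knob: Speed knob, black, 36 mm in diameter and 19 mm high, on the deck at x -85, y -108 mm on the pump; origin on its axis at deck level. Leave alone.
- key_run (a joint): Travel of the square run key, m: 0 up, 0.003 down. Leave alone.
- key_stop (a joint): Travel of the square stop key, m: 0 up, 0.003 down. Leave alone.
- key_run_top (a point): Top of the run key, a grey square 17 mm wide, 8 mm above the deck, at x -68, y +108 mm on the pump.
- key_stop_top (a point): Top of the stop key, the same, at x -102, y +108 mm on the pump.
- bottle: Amber reagent bottle with a blue cap, 70 mm in diameter, 140 mm high, standing on the bench at one side of the pump; origin at the centre of its underside. Bystander.
- flask: Stoppered glass volumetric flask, 62 mm in diameter, 167 mm high, on the bench at the pump's other side; origin at the centre of its underside. Bystander.
- vial: Glass sample vial with a white cap, 28 mm in diameter, 60 mm high, on the bench in front of the pump; origin at the centre of its underside. Bystander.

How it is judged:
By the outcome, as a careful person would: the job done as asked, in the order asked, and still so for the second after the job is handed in, with the robot touching nothing.
It also fails if it takes over 35 s, if anything falls off the work surface, if the arm or the gripper's body presses on something with over 40 N, if the wrist force passes 120 N, or if a joint passes its speed limit or range.

## Working session

There is one attempt and no reset: what is moved stays moved. The work goes in short steps, Python scripts to look and compute and a tool call to move; the robot and the scene stay as the last step left them, time stands still between calls to the robot, and variables do not carry over. Pictures are saved under pics/ and viewed, about 8 in all and at most 12, crops included, and the job is handed in when it is done.

Besides the shell and the picture viewer there is one more tool, called after "Emit:" by a JSON object that holds its "op" and its "data", one argument or row to a line. servo_tool: Moves the arm, as the interface text tells. Its arguments: {"type":"object","properties":{"deltas":{"type":"array"},"force":{"type":"number"}},"required":["deltas"]}

```bash
mkdir -p pics; ls; cat > h.py <<'E'
import numpy as np, cv2
from scipy.spatial.transform import Rotation as R
from workcell import telemetry, eyes, order
def cam(n):
    c=eyes.calibration(n); im,d=eyes.camera(n); return c,im,d
def unproj(c,d,u,v):
    z=d[int(v),int(u)]; p=np.array([(u-c['cx'])/c['fx']*z,(v-c['cy'])/c['fy']*z,z])
    return R.from_rotvec(np.ravel(c['rvec'])).inv().apply(p-np.ravel(c['tvec']))
E
python3 - <<'E'
from h import *
o=telemetry.get_obs(); print({k:np.round(v,3) for k,v in o.items()})
c,im,d=cam('top'); print(c); cv2.imwrite('pics/top.png',im); np.savez('top.npz',d=d,**c)
c,im,d=cam('scene'); cv2.imwrite('pics/scene.png',im); np.savez('scene.npz',d=d,**c); print(c)
E
```

```text
pics
{'clock': np.float64(0.0), 'joint_pos': array([ 1.198,  0.333, -0.065,  1.461,  0.022,  1.35 , -0.089]), 'joint_velocities': array([ 0.001, -0.   , -0.   ,  0.001,  0.   ,  0.   , -0.   ]), 'tau': array([ 1.0000e-03, -6.2543e+01,  5.0000e-02, -3.9161e+01,  1.6000e-02,
        1.0000e-02, -0.0000e+00]), 'position': array([ 0.214, -0.587,  0.198]), 'ee_rot': array([ 0.819, -0.573, -0.001, -0.   ]), 'ft_force': array([0.356, 0.043, 0.418]), 'torque': array([ 0.014,  0.025, -0.022]), 'grip_width': np.float64(1.0)}
{'fx': 455.88680905121834, 'fy': 455.88680905121834, 'cx': 315.9110232933543, 'cy': 243.18666719748447, 'rvec': array([ 2.21442991, -2.16871038,  0.11844151]), 'tvec': array([0.01903984, 0.58626746, 0.86358762])}
{'fx': 454.1811993118795, 'fy': 454.1811993118795, 'cx': 321.98110443006095, 'cy': 238.65652282111503, 'rvec': array([ 2.31318383,  1.11362482, -0.37074305]), 'tvec': array([-0.37750528, -0.29767301,  1.2627392 ])}
```

View pics/top.png

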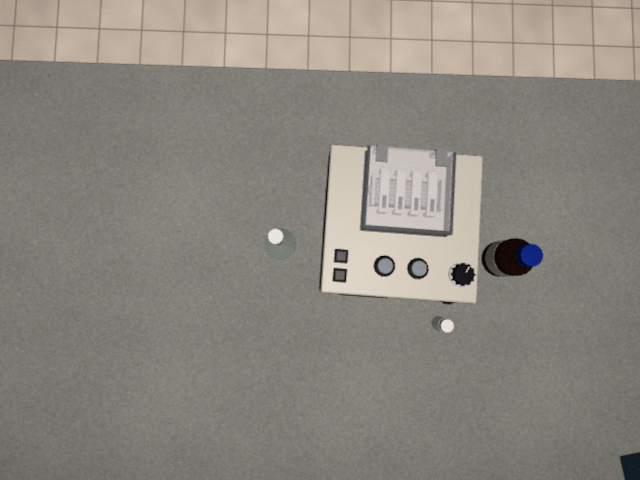

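View pics/scene.png

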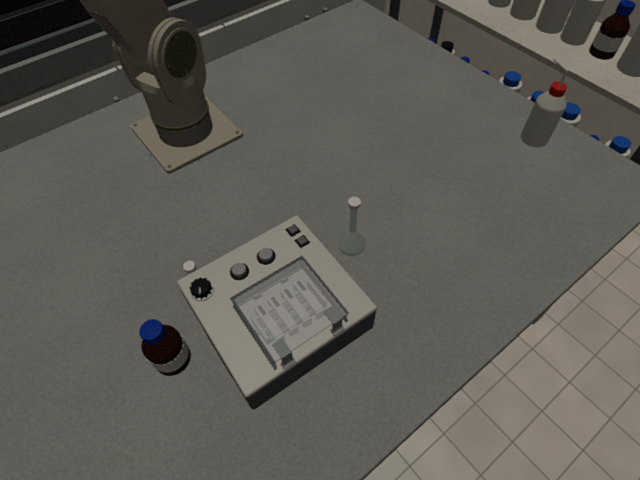

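The top view shows the left cap at about (385,266), the right cap at (418,268), the knob at (461,274) and the keys at (341,256) and (340,275). The bottle is at right, the flask at left and the vial at (446,326). In the scene view the caps are at (266,255) and (239,270).

```bash
python3 - <<'E'
from h import *
def ray(c,u,v,z):
    Rm=R.from_rotvec(np.ravel(c['rvec'])).inv(); o=Rm.apply(-np.ravel(c['tvec'])); r=Rm.apply([(u-c['cx'])/c['fx'],(v-c['cy'])/c['fy'],1]); return o+r*(z-o[2])/r[2]
for n,pts in (('top',[(385,266),(418,268)]),('scene',[(266,255),(239,270)])):
    c=np.load(n+'.npz'); im=cv2.imread(f'pics/{n}.png'); d=c['d']
    out=[]
    for u,v in pts:
        # steel cap: brighter than bezel, bluish relative to deck; flood from the centre
        m=np.zeros((482,642),np.uint8)
        cv2.floodFill(im.copy(),m,(u,v),0,(14,)*3,(14,)*3,4|cv2.FLOODFILL_MASK_ONLY|cv2.FLOODFILL_FIXED_RANGE|(255<<8))
        y,x=np.nonzero(m[1:-1,1:-1]); uc,vc=x.mean(),y.mean()
        p=ray(c,uc,vc,.113); out.append(p); print(n,len(x),np.ptp(x)+1,np.ptp(y)+1,(uc.round(1),vc.round(1)),p.round(4),'depth',unproj(c,d,uc,vc).round(4))
    dv=out[0]-out[1]; print('sep',np.linalg.norm(dv),'mid',(out[0]+out[1])/2,'yaw',np.arctan2(-dv[0],dv[1]))
c=np.load('top.npz');im=cv2.imread('pics/top.png')
for nm,u,v,z in (('knob',461,274,.119),('krun',341.5,256,.108),('kstop',340,275,.108)): print(nm,ray(c,u,v,z).round(4))
# deck corners
cs=[ray(c,u,v,.1) for u,v in ((331,145.5),(482.5,156),(477,302.5),(321,292))]; print(np.round(cs,3))
cv2.imwrite('pics/crop.png',cv2.resize(im[220:340,310:500],None,fx=4,fy=4,interpolation=cv2.INTER_CUBIC))
E
```

```text
top 147 13 14 (np.float64(384.9), np.float64(265.6)) [ 0.5417 -0.0881  0.113 ] depth [ 0.5416 -0.0876  0.1155]
top 146 13 14 (np.float64(419.0), np.float64(267.9)) [ 0.5389 -0.1481  0.113 ] depth [ 0.5389 -0.1481  0.1129]
sep 0.060069278931807926 mid [ 0.54027015 -0.11806933  0.113     ] yaw -0.04603804604623309
scene 116 13 11 (np.float64(265.0), np.float64(252.9)) [ 0.5434 -0.0891  0.113 ] depth [ 0.5418 -0.0884  0.1105]
scene 121 13 11 (np.float64(238.2), np.float64(268.0)) [ 0.54   -0.1488  0.113 ] depth [ 0.5405 -0.149   0.1138]
sep 0.059803133844064216 mid [ 0.54169847 -0.11896256  0.113     ] yaw -0.05623655456120218
knob [ 0.5296 -0.2202  0.119 ]
krun [ 0.5572 -0.0121  0.108 ]
kstop [ 0.5238 -0.01    0.108 ]
[[ 0.758  0.009  0.1  ]
 [ 0.746 -0.268  0.1  ]
 [ 0.48  -0.255  0.1  ]
 [ 0.493  0.022  0.1  ]]
```

View pics/crop.png

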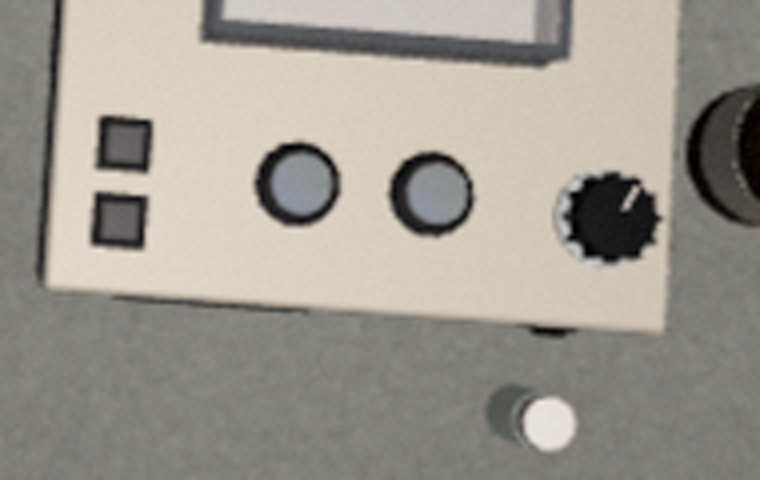

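Both cameras agree to about 1.5 mm: the midpoint is near (0.541, -0.1185), the yaw about -0.05, and the separation 60 mm as it should be. I'll lift first, then travel.

Emit:
{"op": "servo_tool", "data": {
  "deltas": [
    [[0,0,-2.5],0,8.5],
    [[0,0,-2.5],0,8.5],
    [[0,0,-2],0,8.5],
    [[-2,-2.9,0],0,6],
    [[-2,-2.9,0],0,6],
    [[-2,-2.9,0],0,4.5],
    [[-2,-2.9,0],0,4.5],
    [[-2,-2.9,0],0,4.5],
    [[-2,-2.9,0],0,4.5],
    [[-2,-2.9,0],0,4.5],
    [[-2,-2.9,0],0,4.5],
    [[-2,-2.9,0],0,4.5]
  ]
}}

```text
clock: 1.1
position: [0.3969, -0.3227, 0.2654]
ee_rot: [0.815, -0.58, -0.006, -0.001]
ft_force: [0.9, -0.7, 0.7]
grip_width: 0.527
```

Emit:
{"op": "servo_tool", "data": {
  "deltas": [
    [[-2,-2.8,0],0,4.5],
    [[-2,-2.8,0],0,4.5],
    [[-2,-2.8,0],0,4.5],
    [[-2,-2.8,0],0,4.5],
    [[-2,-2.8,0],0,4.5],
    [[-2,-2.8,0],0,4.5],
    [[0,0,0],0.1,4.5],
    [[0,0,0],0.1,4.5],
    [[0,0,0],0.1,4.5],
    [[0,0,0],0.08,4.5],
    [[0,0,0],0,4.5]
  ]
}}

```text
clock: 2.02
position: [0.523, -0.1321, 0.2623]
ee_rot: [-0.69, 0.724, 0.009, -0.0]
ft_force: [1.5, -0.6, 0.7]
grip_width: 0.527
```

```bash
cat >> h.py <<'E'
def err(tx,ty,yaw):
    o=telemetry.get_obs(); Rm=R.from_quat(o['ee_rot']); M=Rm.as_matrix(); p=np.array(o['position'])
    dx,dy,_=Rm.inv().apply(np.array([tx,ty,p[2]])-p)*100
    a=np.array([np.sin(yaw),-np.cos(yaw),0]); t=Rm.inv().apply(a)
    print('t',o['clock'],'pos',p.round(4),'tilt',M[:,2].round(4),'shift cm',dx.round(2),dy.round(2),'turn',np.arctan2(t[1],t[0]).round(4),'F',np.round(o['ft_force'],1),'w',round(float(o['grip_width']),3))
E
python3 - <<'E'
from h import *
err(.541,-.1185,-.05)
c,im,d=cam('wrist'); Rm=R.from_rotvec(c['rvec']).inv(); o=telemetry.get_obs(); T=R.from_quat(o['ee_rot'])
print('cam in tool',T.inv().apply(Rm.apply(-c['tvec'])-o['position']).round(3),c['fx'])
cv2.imwrite('pics/w1.png',im); np.savez('w1.npz',d=d,**c)
E
```

```text
t 2.0167 pos [ 0.523  -0.1321  0.2623] tilt [-0.0136  0.0129 -0.9998] shift cm -1.45 -1.74 turn 0.0028 F [ 1.5 -0.6  0.7] w 0.527
cam in tool [ 0.    -0.08  -0.174] 371.64829954431775
```

View pics/w1.png

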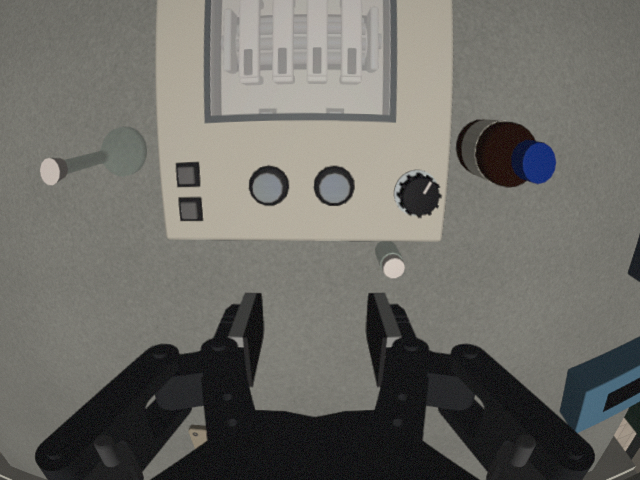

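The wrist view shows the caps level at (268,186) and (334,186), with the deck clear between them and the fingers still in front of the pump. I'll refine the caps from this view.

```bash
python3 - <<'E'
from h import *
c=np.load('w1.npz'); im=cv2.imread('pics/w1.png'); Rm=R.from_rotvec(c['rvec']).inv(); o=Rm.apply(-c['tvec'])
def ray(u,v,z):
    x,y=u-c['cx'],v-c['cy']; r=np.hypot(x,y); t=r/c['fx']; w=Rm.apply([np.sin(t)*x/r,np.sin(t)*y/r,np.cos(t)]); return o+w*(z-o[2])/w[2]
out=[]
for u,v in ((268,186),(334,186)):
    m=np.zeros((482,642),np.uint8)
    cv2.floodFill(im.copy(),m,(u,v),0,(18,)*3,(18,)*3,4|cv2.FLOODFILL_MASK_ONLY|cv2.FLOODFILL_FIXED_RANGE|(255<<8))
    y,x=np.nonzero(m[1:-1,1:-1]); p=ray(x.mean(),y.mean(),.113); out.append(p); print(len(x),np.ptp(x)+1,np.ptp(y)+1,x.mean(),y.mean(),p.round(4))
dv=out[0]-out[1]; print('sep',np.linalg.norm(dv),'mid',(out[0]+out[1])/2,'yaw',np.arctan2(-dv[0],dv[1]))
# fingertip front edges, px -> camera-ray at tool depth 0.169 behind
T=R.from_quat(telemetry.get_obs()['ee_rot'])
for u,v in ((262,293),(233,293),(368,293),(398,293)):
    p=ray(u,v,.2623+.005); print((u,v),T.inv().apply(p-telemetry.get_obs()['position']).round(4))
E
```

```text
627 29 28 266.8022328548644 187.65071770334927 [ 0.5427 -0.0891  0.113 ]
629 29 28 334.17488076311605 187.72972972972974 [ 0.5397 -0.1488  0.113 ]
sep 0.05975508976392686 mid [ 0.54118068 -0.11892096  0.113     ] yaw -0.04976551298050186
(262, 293) [-0.0269  0.006  -0.0046]
(233, 293) [-0.0423  0.0063 -0.0044]
(368, 293) [ 0.0274  0.0059 -0.0053]
(398, 293) [ 0.0432  0.0062 -0.0055]
```

```bash
python3 - <<'E'
from h import *
c=np.load('w1.npz'); d=c['d']; Rm=R.from_rotvec(c['rvec']).inv(); o=Rm.apply(-c['tvec'])
s=telemetry.get_obs(); T=R.from_quat(s['ee_rot'])
print('cam axis in tool',T.inv().apply(Rm.apply([0,0,1])).round(3))
for u,v in ((258,296),(252,296),(245,297),(262,297),(259,340),(240,315),(371,296),(378,296),(385,297),(238,300),(235,320),(268,187),(334,187)):
    x,y=u-c['cx'],v-c['cy']; r=np.hypot(x,y); t=r/c['fx']; w=np.array([np.tan(t)*x/r,np.tan(t)*y/r,1])*d[v,u]
    W=o+Rm.apply(w); print((u,v),d[v,u].round(4),'tool',T.inv().apply(W-s['position']).round(4),'world',W.round(4))
E
```

```text
cam axis in tool [-0.001  0.311  0.95 ]
(258, 296) 0.1483 tool [-0.0228 -0.0109 -0.041 ] world [ 0.5354 -0.1105  0.3033]
(252, 296) 0.1486 tool [-0.0253 -0.0108 -0.0407] world [ 0.5353 -0.1079  0.3031]
(245, 297) 0.1464 tool [-0.0279 -0.0113 -0.0428] world [ 0.536  -0.1055  0.3052]
(262, 297) 0.4881 tool [-0.0705  0.1478  0.2646] world [ 0.3746 -0.0521  0.0007]
(259, 340) 0.1447 tool [-0.0223  0.0046 -0.0498] world [ 0.5199 -0.1104  0.3124]
(240, 315) 0.1337 tool [-0.0275 -0.0108 -0.0564] world [ 0.5356 -0.106   0.3188]
(371, 296) 0.1474 tool [ 0.0229 -0.0112 -0.0418] world [ 0.5336 -0.1561  0.3036]
(378, 296) 0.1491 tool [ 0.026  -0.0103 -0.0402] world [ 0.5326 -0.1592  0.302 ]
(385, 297) 0.1469 tool [ 0.0286 -0.0109 -0.0424] world [ 0.5331 -0.1618  0.3041]
(238, 300) 0.492 tool [-0.1043  0.154   0.2667] world [ 0.3698 -0.0181 -0.0009]
(235, 320) 0.1301 tool [-0.0287 -0.0108 -0.0601] world [ 0.5358 -0.1049  0.3225]
(268, 187) 0.3274 tool [-0.0412 -0.0204  0.1506] world [ 0.543  -0.09    0.1119]
(334, 187) 0.3262 tool [ 0.0175 -0.0202  0.1494] world [ 0.5402 -0.1486  0.1124]
```

The finger edges, from depth, match the 44.8 mm opening and the 11 mm pad half-width. Their ends, though, read about 40 mm behind the nominal TCP, so contact height is uncertain. I'll centre, come down part way, and check from the side.

Emit:
{"op": "servo_tool", "data": {
  "deltas": [
    [[-0.75,-0.9,0],0,4.5],
    [[-0.75,-0.9,0],0,4.5],
    [[0,0,2],0,4.5],
    [[0,0,2],0,4.5],
    [[0,0,2],0,4.5],
    [[0,0,2],0,4.5],
    [[0,0,2],0,4.5],
    [[0,0,1.5],0,4.5],
    [[0,0,0],0,4.5]
  ]
}}

```text
clock: 2.82
position: [0.548, -0.1095, 0.1428]
ee_rot: [-0.7, 0.714, 0.009, 0.002]
ft_force: [0.1, 0.8, -0.7]
grip_width: 0.525
```

```bash
python3 - <<'E'
from h import *
err(.5415,-.1188,-.05)
c,im,d=cam('scene'); a=cv2.resize(im[170:300,150:330],(600,433),interpolation=cv2.INTER_CUBIC)
cv2.imwrite('pics/s2.png',a)
E
```

```text
t 2.8167 pos [ 0.548  -0.1095  0.1428] tilt [-0.0096  0.015  -0.9998] shift cm 0.94 0.63 turn 0.03 F [ 0.1  0.8 -0.7] w 0.525
```

View pics/s2.png

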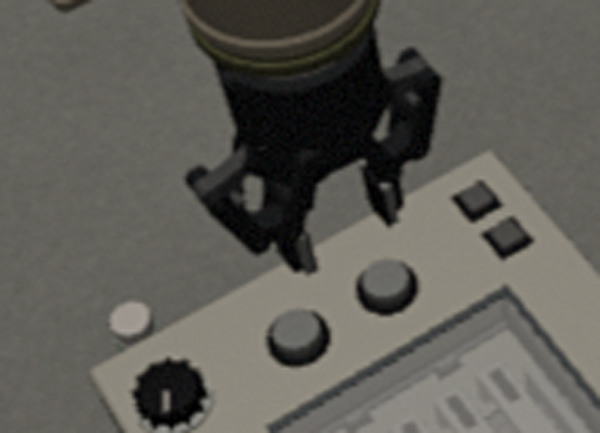

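The scene view shows both fingertips over their own caps but shifted slightly, the tip ends at crop (305,268) and (390,220). They are still well above the caps. I'll correct the overshoot.

```bash
python3 - <<'E'
from h import *
c=np.load('scene.npz'); s=telemetry.get_obs(); T=R.from_quat(s['ee_rot'])
K=np.array([[c['fx'],0,c['cx']],[0,c['fy'],c['cy']],[0,0,1]])
for sx in (.03,-.03):
  for z in (0,-.02,-.04):
    p=s['position']+T.apply([sx,-.011,z]); u=cv2.projectPoints(p[None],c['rvec'],c['tvec'],K,None)[0].ravel(); print(sx,z,((u-[150,170])/.3).round(0))
E
```

```text
0.03 0 [317. 312.]
0.03 -0.02 [311. 292.]
0.03 -0.04 [305. 272.]
-0.03 0 [407. 256.]
-0.03 -0.02 [403. 236.]
-0.03 -0.04 [399. 216.]
```

Emit:
{"op": "servo_tool", "data": {
  "deltas": [
    [[0.5,0.3,0],0.02,4.5],
    [[0.4,0.3,0],0.01,4.5],
    [[0,0,0],0,4.5],
    [[0,0,0],0,4.5]
  ]
}}

```text
clock: 3.2
position: [0.5445, -0.1186, 0.1478]
ee_rot: [-0.689, 0.725, 0.007, 0.004]
ft_force: [-0.7, -0.5, 0.0]
grip_width: 0.525
```

```bash
python3 - <<'E'
from h import *
err(.5415,-.1188,-.05)
E
```

```text
t 3.2 pos [ 0.5445 -0.1186  0.1478] tilt [-0.004   0.0144 -0.9999] shift cm 0.04 0.29 turn -0.0005 F [-0.7 -0.5  0. ] w 0.525
```

Two views agree that the tips end about 40 mm behind the nominal TCP, so first contact should come at TCP z of about 0.073. I'll descend to just above that, then feel for it.

Emit:
{"op": "servo_tool", "data": {
  "deltas": [
    [[0,0.2,0.8],0,4.5],
    [[0,0.1,1],0,4.5],
    [[0,0,1],0,4.5],
    [[0,0,1],0,4.5],
    [[0,0,1],0,4.5],
    [[0,0,0.5],0,4.5],
    [[0,0,0],0,4.5],
    [[0,0,0],0,4.5]
  ]
}}

```text
clock: 3.87
position: [0.5408, -0.1176, 0.0893]
ee_rot: [-0.689, 0.725, 0.006, 0.004]
ft_force: [-0.4, 0.4, -0.4]
grip_width: 0.529
```

```bash
python3 - <<'E'
from h import *
err(.5415,-.1188,-.05)
c,im,d=cam('wrist'); cv2.imwrite('pics/w2.png',im)
E
```

```text
t 3.8667 pos [ 0.5408 -0.1176  0.0893] tilt [-0.0036  0.0142 -0.9999] shift cm 0.11 -0.08 turn -0.0004 F [-0.4  0.4 -0.4] w 0.529
```

View pics/w2.png

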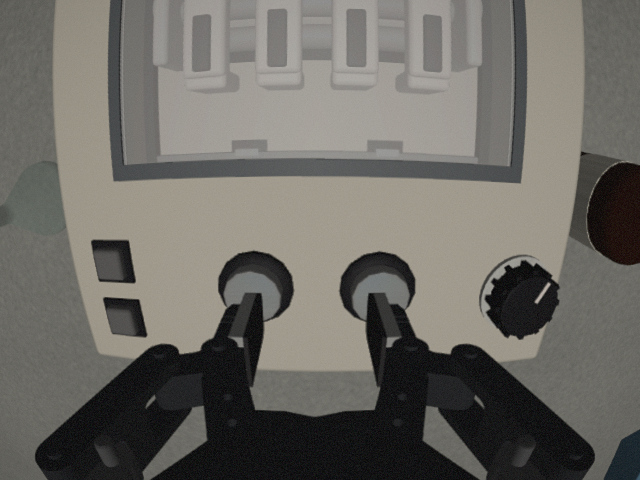

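The wrist view shows each fingertip over its own cap, with cap centres near (255,295) and (377,295), and the keys and knob well clear. The TCP is already at 0.089 with no force, so the tip offset is real. I'll widen slightly to centre the tips and feel downward.

Emit:
{"op": "servo_tool", "data": {
  "deltas": [
    [[0.1,-0.05,0],0,5.0],
    [[0,0,0.3],0,5.0],
    [[0,0,0.3],0,5.0],
    [[0,0,0.3],0,5.0],
    [[0,0,0.3],0,5.0],
    [[0,0,0.2],0,5.0]
  ]
}}

```text
clock: 4.42
position: [0.5429, -0.119, 0.0764]
ee_rot: [-0.689, 0.725, 0.005, 0.005]
ft_force: [-1.7, 0.2, 5.0]
grip_width: 0.587
```

Contact: 5 N at z 0.0764. Now pressing to the stops.

Emit:
{"op": "servo_tool", "data": {
  "deltas": [
    [[0,0,0.3],0,5.0],
    [[0,0,0.3],0,5.0],
    [[0,0,0.3],0,5.0]
  ]
}}

```text
clock: 4.67
position: [0.5432, -0.1191, 0.0701]
ee_rot: [-0.689, 0.725, 0.004, 0.004]
ft_force: [-21.5, 5.0, 50.8]
grip_width: 0.584
```

That bottomed out on the stops, at more force than needed. I'll hold with less push.

Emit:
{"op": "servo_tool", "data": {
  "deltas": [
    [[0,0,0],0,5.0],
    [[0,0,0.05],0,5.0],
    [[0,0,0.05],0,5.0]
  ]
}}

```text
clock: 4.92
position: [0.5431, -0.1191, 0.0724]
ee_rot: [-0.689, 0.725, 0.003, 0.004]
ft_force: [-4.7, 0.2, 7.5]
grip_width: 0.589
```

Emit:
{"op": "servo_tool", "data": {
  "deltas": [
    [[0,0,0.15],0,5.0],
    [[0,0,0.12],0,5.0],
    [[0,0,0.12],0,5.0]
  ]
}}

```text
clock: 5.17
position: [0.5432, -0.1192, 0.0707]
ee_rot: [-0.689, 0.725, 0.003, 0.003]
ft_force: [-5.6, 1.2, 14.4]
grip_width: 0.583
```

Emit:
{"op": "servo_tool", "data": {
  "deltas": [
    [[0,0,0.1],0,5.0],
    [[0,0,0.1],0,5.0],
    [[0,0,0.1],0,5.0],
    [[0,0,0.1],0,5.0],
    [[0,0,0.1],0,5.0],
    [[0,0,0.1],0,5.0]
  ]
}}

```text
clock: 5.67
position: [0.5431, -0.1193, 0.0707]
ee_rot: [-0.689, 0.725, 0.001, 0.002]
ft_force: [-5.5, 1.7, 11.5]
grip_width: 0.582
```

Emit:
{"op": "servo_tool", "data": {
  "deltas": [
    [[0,0,0.13],0,5.0],
    [[0,0,0.13],0,5.0],
    [[0,0,0.12],0,5.0],
    [[0,0,0.12],0,5.0],
    [[0,0,0.12],0,5.0],
    [[0,0,0.12],0,5.0],
    [[0,0,0.12],0,5.0],
    [[0,0,0.12],0,5.0],
    [[0,0,0.12],0,5.0],
    [[0,0,0.12],0,5.0],
    [[0,0,0.12],0,5.0],
    [[0,0,0.12],0,5.0]
  ]
}}

```text
clock: 6.67
position: [0.5432, -0.1195, 0.0705]
ee_rot: [-0.689, 0.725, -0.002, 0.0]
ft_force: [-7.3, 0.8, 13.5]
grip_width: 0.586
```

```bash
python3 - <<'E'
from h import *
err(.5415,-.1188,-.05)
c,im,d=cam('wrist'); cv2.imwrite('pics/w3.png',im)
E
```

```text
t 6.6667 pos [ 0.5432 -0.1195  0.0705] tilt [ 0.0023 -0.0022 -1.    ] shift cm -0.07 0.17 turn -0.0012 F [-7.3  0.8 13.5] w 0.586
```

View pics/w3.png

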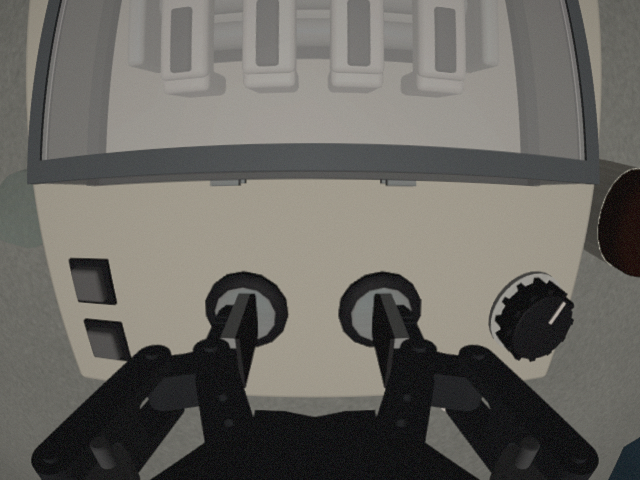

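The wrist view shows the cover rising: its front edge spans (28,180) to (600,180) and is clearly off the deck. Both tips are centred on their pressed caps. I'll keep holding.

Emit:
{"op": "servo_tool", "data": {
  "deltas": [
    [[0,0,0.13],0,5.0],
    [[0,0,0.13],0,5.0],
    [[0,0,0.12],0,5.0],
    [[0,0,0.12],0,5.0],
    [[0,0,0.12],0,5.0],
    [[0,0,0.12],0,5.0],
    [[0,0,0.12],0,5.0],
    [[0,0,0.12],0,5.0],
    [[0,0,0.12],0,5.0],
    [[0,0,0.12],0,5.0],
    [[0,0,0.12],0,5.0],
    [[0,0,0.12],0,5.0]
  ]
}}

```text
clock: 7.72
position: [0.5433, -0.1198, 0.0707]
ee_rot: [-0.688, 0.725, -0.004, -0.002]
ft_force: [-6.4, 0.5, 14.2]
grip_width: 0.585
```

Emit:
{"op": "servo_tool", "data": {
  "deltas": [
    [[0,0,0.13],0,5.0],
    [[0,0,0.13],0,5.0],
    [[0,0,0.12],0,5.0],
    [[0,0,0.12],0,5.0],
    [[0,0,0.12],0,5.0],
    [[0,0,0.12],0,5.0],
    [[0,0,0.12],0,5.0],
    [[0,0,0.12],0,5.0],
    [[0,0,0.12],0,5.0],
    [[0,0,0.12],0,5.0],
    [[0,0,0.12],0,5.0],
    [[0,0,0.12],0,5.0]
  ]
}}

```text
clock: 8.72
position: [0.5433, -0.12, 0.0709]
ee_rot: [-0.688, 0.725, -0.007, -0.004]
ft_force: [-7.0, -0.5, 14.6]
grip_width: 0.585
```

```bash
cat >> h.py <<'E'
def edge(name):
    c,im,d=cam('wrist'); cv2.imwrite(name,im); Rm=R.from_rotvec(c['rvec']).inv(); o=Rm.apply(-c['tvec'])
    u=316; H=[]
    for v in range(60,240,6):
        x,y=u-c['cx'],v-c['cy']; r=np.hypot(x,y); t=r/c['fx']; W=o+Rm.apply(np.array([np.tan(t)*x/r,np.tan(t)*y/r,1])*d[v,u]); H.append((v,round(float(W[0]),3),round(float(W[2]),3)))
    print(H)
E
python3 - <<'E'
from h import *
err(.5415,-.1188,-.05); edge('pics/w4.png')
E
```

```text
t 8.7167 pos [ 0.5433 -0.12    0.0709] tilt [ 0.0042 -0.0155 -0.9999] shift cm -0.11 0.19 turn -0.0019 F [-7.  -0.5 14.6] w 0.585
[(60, 0.622, 0.246), (66, 0.633, 0.171), (72, 0.632, 0.172), (78, 0.631, 0.172), (84, 0.629, 0.174), (90, 0.628, 0.173), (96, 0.627, 0.173), (102, 0.626, 0.174), (108, 0.624, 0.175), (114, 0.623, 0.176), (120, 0.622, 0.177), (126, 0.621, 0.176), (132, 0.62, 0.177), (138, 0.619, 0.177), (144, 0.618, 0.176), (150, 0.616, 0.17), (156, 0.614, 0.166), (162, 0.612, 0.158), (168, 0.61, 0.152), (174, 0.601, 0.1), (180, 0.598, 0.099), (186, 0.596, 0.099), (192, 0.594, 0.099), (198, 0.591, 0.099), (204, 0.589, 0.1), (210, 0.586, 0.099), (216, 0.584, 0.099), (222, 0.581, 0.099), (228, 0.579, 0.099), (234, 0.576, 0.098)]
```

The front edge is at 0.177, 77 mm above the deck, which is the stop height. I'll hold another 0.75 s to confirm it is steady.

Emit:
{"op": "servo_tool", "data": {
  "deltas": [
    [[0,0,0.13],0,5.0],
    [[0,0,0.13],0,5.0],
    [[0,0,0.12],0,5.0],
    [[0,0,0.12],0,5.0],
    [[0,0,0.12],0,5.0],
    [[0,0,0.12],0,5.0],
    [[0,0,0.12],0,5.0],
    [[0,0,0.12],0,5.0],
    [[0,0,0.12],0,5.0]
  ]
}}

```text
clock: 9.52
position: [0.5433, -0.1202, 0.071]
ee_rot: [-0.688, 0.725, -0.009, -0.005]
ft_force: [-6.3, 0.2, 14.7]
grip_width: 0.586
```

```bash
python3 - <<'E'
from h import *
err(.5415,-.1188,-.05); edge('pics/w5.png')
E
```

```text
t 9.5167 pos [ 0.5433 -0.1202  0.071 ] tilt [ 0.0049 -0.0206 -0.9998] shift cm -0.13 0.19 turn -0.002 F [-6.3  0.2 14.7] w 0.586
[(60, 0.634, 0.171), (66, 0.633, 0.171), (72, 0.632, 0.172), (78, 0.63, 0.173), (84, 0.629, 0.172), (90, 0.628, 0.173), (96, 0.627, 0.173), (102, 0.626, 0.174), (108, 0.624, 0.175), (114, 0.623, 0.175), (120, 0.622, 0.177), (126, 0.621, 0.176), (132, 0.62, 0.177), (138, 0.619, 0.177), (144, 0.618, 0.175), (150, 0.616, 0.17), (156, 0.614, 0.165), (162, 0.612, 0.158), (168, 0.61, 0.151), (174, 0.601, 0.099), (180, 0.598, 0.098), (186, 0.596, 0.1), (192, 0.594, 0.099), (198, 0.591, 0.1), (204, 0.589, 0.099), (210, 0.587, 0.1), (216, 0.584, 0.1), (222, 0.622, 0.246), (228, 0.579, 0.099), (234, 0.576, 0.1)]
```

The cover is steady at its stop. Lifting straight off and away from it.

Emit:
{"op": "servo_tool", "data": {
  "deltas": [
    [[0,0,-0.5],0,5.0],
    [[0,0,-1],0,5.0],
    [[0,0,-1.5],0,5.0],
    [[0,0.2,-2],0,5.0],
    [[0,0.5,-2],0,5.0],
    [[0,1,-2],0,5.0],
    [[0,1,-2],0,5.0],
    [[0,1,-1.5],0,5.0],
    [[0,1,-1],0,5.0],
    [[0,0,0],0,5.0],
    [[0,0,0],0,5.0],
    [[0,0,0],0,5.0]
  ]
}}

```text
clock: 10.57
position: [0.4943, -0.1137, 0.2147]
ee_rot: [-0.689, 0.725, -0.01, -0.005]
ft_force: [0.8, -1.1, 0.1]
grip_width: 0.586
```

```bash
python3 - <<'E'
from h import *
err(.5415,-.1188,-.05)
c,im,d=cam('wrist'); c2,im2,_=cam('scene')
cv2.imwrite('pics/end.png',np.hstack([cv2.resize(im,(400,300)),cv2.resize(im2[140:440,100:500],(400,300))]))
E
```

```text
t 10.5667 pos [ 0.4943 -0.1137  0.2147] tilt [ 0.0072 -0.0208 -0.9998] shift cm 0.27 -4.74 turn -0.0003 F [ 0.8 -1.1  0.1] w 0.586
```

View pics/end.png

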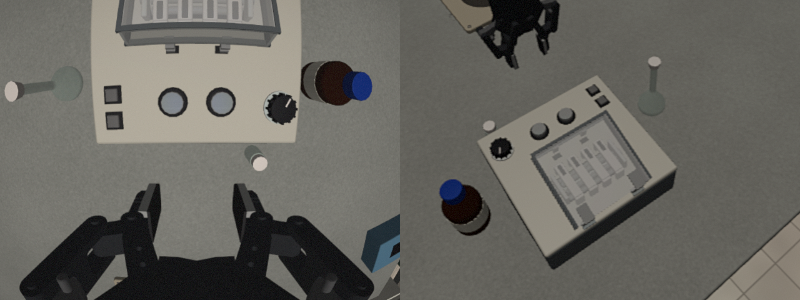

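The end views show the cover standing ajar and both caps back up. The gripper is clear and the knob, keys, bottle, flask and vial are in place. Handing in.

```bash
python3 -c "
from h import *
print(order.hand_in())"
```

```text
the job is handed in; nothing more can be done
None
```

The cover is open and standing ajar, and the job is handed in at about 10.7 s on the robot clock.

- **Press and hold:** I pressed both latch buttons together, one fingertip on each, from about 4.5 s to 9.5 s. The hold force was about 12–15 N for the pair.
- **Cover:** Its front edge read 77 mm above the deck, the open-stop height, in two readings 0.8 s apart. Only then did I lift straight off and back away.
- **Final pictures:** The cover is ajar, both caps are back up, and the gripper is clear with about 0 N on the wrist. The knob, keys, bottle, flask and vial look undisturbed.

Some readings disagreed or were off:

- **Tip position:** The fingertips end about 40 mm behind the stated TCP at this opening. Two cameras and the contact height agreed, so I pressed by force rather than by nominal height.
- **Force peak:** The first push onto the stops briefly reached about 51 N vertically and 22 N sideways on the fingertips. I eased it straight away, and during that the force dipped to 7.5 N, so the buttons rose about 2 mm. The cover still rose normally.
- **Tool tilt:** The tool leaned by up to about 1.2 degrees during the hold, with no visible effect.

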